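# Load the analyser's reagent tray by colour

## Robot

A 7-joint arm with a two-finger parallel gripper is mounted at the origin on the work surface. World frame = base frame: x ahead of the robot, y to its left, z up, the work surface at z = 0. Lengths are in mm, angles in rad, forces in N, time in s.
With the tool pointing down it reaches from about 350 to 900 mm from the base axis. Payload 8.1 kg.
Tool frame: the origin (TCP) lies at the very end of the fingers, on their centre line; the grasp point (between the pads) lies 19 mm behind it; x points along the fingers, y is the direction in which the jaws open and shut, and the axes are right-handed (so a half turn about x gives the same grasp; the last joint's range is limited). The gripper opens to 85 mm and grips with 20 to 120 N. Pads are 22 mm wide; open, the fingers measure 114 mm over their backs; the gripper's body (76 mm by 85 mm) begins 54 mm behind the grasp point. The pads swing forward as they close: fully open they stand 13 mm farther back than shut.
Start: joints at [-0.103, 0.434, 0.025, 1.573, -0.012, 1.134, -0.075], TCP at [625.013, -0.027, 231.323] pointing down, gripper open.
Joint ranges: [-2.62, 2.62], [-0.44, 2.09], [-1.27, 1.32], [0.08, 2.57], [-1.32, 4.46], [0.12, 2], [-2.74, 2.74]. Speed limits (rad/s): [2.22, 2.22, 3.01, 3.01, 3.14, 3.14, 3.14].

## Interface

Orientations are given as a unit quaternion [x, y, z, w].
In Python, from rig import move_to, line_to, goto_joints, open_jaws, grab, hold, solve_ik, get_obs, get_image, camera_info, IKError, job_done, boxes_of, place_of gives the robot as it stands. Calls block until the motion is done:
- move_to(position, orientation): joint-space move of the TCP to a pose.
- line_to(position, attitude=None, rate=150, stop_force=None): straight line of the TCP; attitude=None keeps the orientation; rate is the mean speed in mm/s. With stop_force (N) it stops when the force on the tool has changed by that much, and returns True; else False.
- goto_joints(angles): joint-space move.
- open_jaws() and grab(force=None): open the fingers fully, or close them until they stop; force is the grip in N (None keeps the last).
- hold(seconds).
- solve_ik(position, orientation): joint angles nearest the present ones, or None.
- get_obs(): the state.
- get_image(name): name is "scene" or "side" or "wrist"; returns the picture (480x640x3 uint8, blue, green, red); there is no depth.
- camera_info(name): a dict with "mtx" (3x3 intrinsics, pixels), "eye" and "orientation" of the camera in the world; the wrist camera has in their place "mount" (4x4, takes a point from camera to tool coordinates, whose origin is the TCP and whose axes are the tool frame's). Camera axes: x right, y down, z forward; pixel columns grow to the right and rows downward; lengths in mm; the calibration is good to about 2 mm. A picture is of the moment at which its call begins: read the wrist's pose just before it. camera_info takes no time and is no camera call.
A pose or a line that the arm cannot do raises IKError and nothing moves.
- job_done(): hands the job in, once; it reports no verdict.
Trained networks look in the newest picture that a camera, given by its name, has taken for a name from the list of things; names that differ only in an ending like _2 or _b are one class to them, and where a whole thing is asked for, a point or a joint stands for the part that bears it (a point fixed in the world has none). Each returns a list of dicts, best first, with "p" (0 to 1); they miss things now and then, are a little off and sometimes report something else, mostly with a low value. They report only what shows in the picture. A call takes as long as a camera call. They do not tell look-alikes from the thing itself.
- boxes_of(camera, label): "centre" ([x, y, z] in mm, in the coordinates of the camera as it stood for that picture, good to about 4 mm: the middle of the surface that is visible of it).
- place_of(camera, label): "centre" ([x, y, z] in mm, in the coordinates of the camera as it stood for that picture, good to about 4 mm: a listed point, or the origin of a listed thing).
The state is a dict: "t": time; "joint_pos": joint angles; "joint_velocities": joint speeds; "tau": joint torques, N m; "tool_pos": TCP position; "eef_rot": TCP orientation; "force": force on the tool from outside, world axes, zero at the start; "torque": the same for the moment, N m; "width": opening from 0.0 (shut) to 1.0 (fully open).
Only numpy, scipy, OpenCV 4.12 (cv2) and the standard library are available. Lean on these libraries where they do the work, as an engineer would, in place of code of your own. Each camera call takes 0.05 s, during which the arm holds its last target. There are 200 camera calls.

## Task

Load the analyser's reagent tray: stand each of the four colour-capped reagent bottles upright in the seat whose rim has the colour of its cap, fully down on the seat's floor and let go. Set the bottles down rather than drop them and do not tip any over; leave the rack of patient samples and the white-capped bottle where they stand.

Things in the scene. Friction and masses are not known exactly. Their poses are not given: they have to be found in the camera images.
- bottle_blue: Loose closed reagent bottle, standing, 0.18 to 0.33 kg: white round body 60 mm in diameter, 64 mm tall below a sloping shoulder, on top of it, in the middle, a blue screw cap 36 mm in diameter and 24 mm tall (82 to 106 mm above the underside), on a narrower neck; white label with a blue stripe. Origin: centre of its underside; z up.
- bottle_yellow: Loose closed reagent bottle, standing, 0.18 to 0.33 kg: white round body 60 mm in diameter, 64 mm tall below a sloping shoulder, on top of it, in the middle, a yellow screw cap 36 mm in diameter and 24 mm tall (82 to 106 mm above the underside), on a narrower neck; white label with a yellow stripe. Origin: centre of its underside; z up.
- bottle_green: Loose closed reagent bottle, standing, 0.18 to 0.33 kg: brown oblong body, 72 mm along its x by 40 mm along its y, 70 mm tall, on top of it, in the middle, a green screw cap 36 mm in diameter and 24 mm tall (82 to 106 mm above the underside), on a narrower neck; white label with a green stripe. Origin: centre of its underside; z up, x along its long side.
- bottle_red: Loose closed reagent bottle, standing, 0.18 to 0.33 kg: brown oblong body, 72 mm along its x by 40 mm along its y, 70 mm tall, on top of it, in the middle, a red screw cap 36 mm in diameter and 24 mm tall (82 to 106 mm above the underside), on a narrower neck; white label with a red stripe. Origin: centre of its underside; z up, x along its long side.
- seat_blue: Fixed bottle seat with a blue rim, one of four in the tray: a round cup for the round bottle, 68 mm across inside at its floor, flaring to 80 mm at its mouth, rim 14 mm high and 3 mm thick. Origin: centre of its floor, where the bottle's underside rests (14 mm above the bench); z up. Seats are 106 mm apart; the tray's outer wall is 22 mm high.
- seat_yellow: Fixed bottle seat with a yellow rim, one of four in the tray: a round cup for the round bottle, 68 mm across inside at its floor, flaring to 80 mm at its mouth, rim 14 mm high and 3 mm thick. Origin: centre of its floor, where the bottle's underside rests (14 mm above the bench); z up. Seats are 106 mm apart; the tray's outer wall is 22 mm high.
- seat_green: Fixed bottle seat with a green rim, one of four in the tray: an oblong cup for the oblong bottle, inside 80 mm (along its x) by 48 mm (along its y) at its floor, flaring to 92 by 60 mm at its mouth, rim 14 mm high and 3 mm thick. Origin: centre of its floor, where the bottle's underside rests (14 mm above the bench); z up. Seats are 106 mm apart; the tray's outer wall is 22 mm high.
- seat_red: Fixed bottle seat with a red rim, one of four in the tray: an oblong cup for the oblong bottle, inside 80 mm (along its x) by 48 mm (along its y) at its floor, flaring to 92 by 60 mm at its mouth, rim 14 mm high and 3 mm thick. Origin: centre of its floor, where the bottle's underside rests (14 mm above the bench); z up. Seats are 106 mm apart; the tray's outer wall is 22 mm high.
- sample_rack: White rack of eight patient sample tubes with purple caps, loose, 88 by 44 mm (x by y), 86 mm tall with the tubes. Stands among the bottles and is to be left there. Origin: centre of its underside, z up.
- bottle_white: Round bottle of the same size as the other round ones, with a white cap and no coloured stripe; loose; not wanted in the tray, to be left where it stands. Origin: centre of its underside, z up.
Mind the look-alikes: they are no part of the job. Leave any pink look-alike of the bottle_white alone.

How it is judged:
By the outcome, as a careful person would: the job done as asked, in the order asked, and still so for the second after the job is handed in, with the robot touching nothing.
It also fails if it takes over 115 s, if anything falls off the work surface, if the arm or the gripper's body presses on something with over 40 N, if the wrist force passes 120 N, or if a joint passes its speed limit or range.

## Working session

There is one attempt and no reset: what is moved stays moved. The work goes in short steps, each a Python script; the robot and the scene stay as the last script left them, time stands still between calls to the robot, and variables do not carry over. Pictures are saved under pics/ and viewed, about 12 in all and at most 16, crops included, and the job is handed in when it is done.

```bash
ls; mkdir -p pics; python3 - <<'E'
from rig import *
import cv2, numpy as np
from scipy.spatial.transform import Rotation as R
o=get_obs(); print(o['tool_pos'],o['eef_rot'],o['t'])
for c in ['scene','side']:
    im=get_image(c); cv2.imwrite(f'pics/{c}0.png',im)
    ci=camera_info(c); print(c,ci)
    M=R.from_quat(ci['orientation']).as_matrix() if np.size(ci['orientation'])==4 else np.array(ci['orientation'])
    for n in ['bottle_blue','bottle_yellow','bottle_green','bottle_red','seat_blue','seat_yellow','seat_green','seat_red','sample_rack','bottle_white']:
        for d in place_of(c,n)[:3]:
            p=np.array(d['centre']); u=ci['mtx']@p; print(n,round(d['p'],2),(M@p+ci['eye']).round(0),(u[:2]/u[2]).round(0))
print(camera_info('wrist'))
E
```

```text
pics
[ 6.24481020e+02 -3.70137362e-02  2.30523977e+02] [-0.4995789  -0.50035821  0.50044352 -0.49961872] 0.0
scene {'mtx': array([[448.1515122 ,   0.        , 319.75550541],
       [  0.        , 448.1515122 , 237.06022067],
       [  0.        ,   0.        ,   1.        ]]), 'eye': array([ 988.54003323, -469.1320843 ,  556.41178901]), 'orientation': array([ 0.8443793 ,  0.33848847, -0.16368495, -0.38164957])}
bottle_blue 0.97 [ 583. -235.   -1.] [245. 318.]
bottle_blue 0.25 [576. 252.  12.] [420. 182.]
bottle_yellow 0.56 [ 436. -102.   -2.] [252. 236.]
bottle_yellow 0.39 [547. 149.  13.] [380. 197.]
bottle_green 0.64 [ 564. -405.    2.] [140. 379.]
bottle_red 0.7 [ 462. -255.    5.] [191. 283.]
bottle_red 0.18 [549. 148.  15.] [380. 196.]
seat_blue 0.77 [547. 148.  14.] [380. 197.]
seat_yellow 0.74 [442. 173.  14.] [349. 173.]
seat_green 0.8 [468. 272.  10.] [386. 161.]
seat_red 0.61 [576. 251.  12.] [420. 182.]
sample_rack 0.79 [ 449. -401.   -5.] [107. 334.]
bottle_white 0.81 [ 591. -107.    0.] [307. 277.]
bottle_white 0.62 [ 708. -108.   -7.] [358. 317.]
bottle_white 0.59 [513.
[... 801 characters left out ...]
ack 0.7 [ 447. -396.    1.] [434. 184.]
bottle_white 0.86 [515.  -8.   0.] [335. 284.]
bottle_white 0.84 [ 702. -107.   -1.] [271. 227.]
bottle_white 0.63 [ 587. -111.    0.] [323. 240.]
{'mtx': array([[413.3214326 ,   0.        , 318.45841919],
       [  0.        , 413.3214326 , 235.94358511],
       [  0.        ,   0.        ,   1.        ]]), 'mount': array([[-5.61261154e-04, -3.05180865e-01,  9.52294243e-01,
        -1.42294698e+02],
       [ 9.99999634e-01, -7.86666347e-04,  3.37275411e-04,
        -5.51991010e-01],
       [ 6.46207832e-04,  9.52294083e-01,  3.05181195e-01,
        -7.86644039e+01],
       [ 0.00000000e+00,  0.00000000e+00,  0.00000000e+00,
         1.00000000e+00]])}
```

View pics/scene0.png

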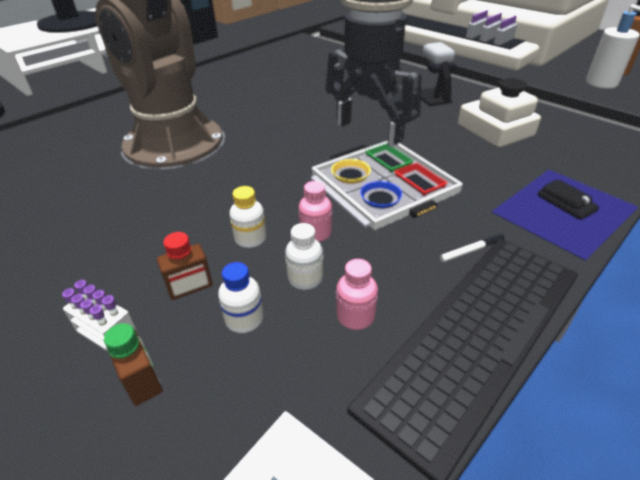

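View pics/side0.png

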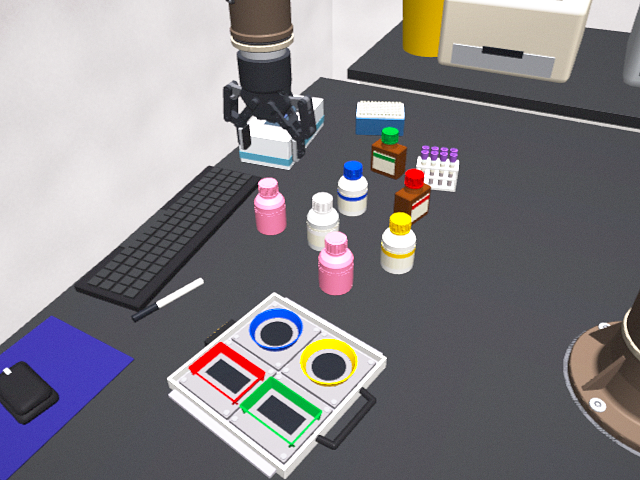

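```bash
cat > h.py <<'E'
from rig import *
import cv2, numpy as np
from scipy.spatial.transform import Rotation as R
def down(psi):
    c,s=np.cos(psi),np.sin(psi)
    return R.from_matrix(np.array([[0,c,s],[0,s,-c],[-1,0,0]])).as_quat()
def pose():
    o=get_obs(); T=np.eye(4); T[:3,:3]=R.from_quat(o['eef_rot']).as_matrix(); T[:3,3]=o['tool_pos']
    return T@camera_info('wrist')['mount']
K=camera_info('wrist')['mtx']
def plane(T,uv,z):
    d=T[:3,:3]@np.linalg.inv(K)@np.array([uv[0],uv[1],1.]); return T[:3,3]+d*(z-T[2,3])/d[2]
def proj(T,p):
    q=K@(T[:3,:3].T@(np.array(p)-T[:3,3])); return q[:2]/q[2]
def look(name,xyz,psi,h):
    off=-78.7+.3205*(h+142-xyz[2]); p=np.array([xyz[0]-np.sin(psi)*off,xyz[1]+np.cos(psi)*off,h])
    move_to(p,down(psi)); hold(.3); T=pose(); im=get_image('wrist'); cv2.imwrite(f'pics/{name}.png',im); return T,im
def mask(im,col):
    g=cv2.cvtColor(im,cv2.COLOR_BGR2HSV); H,S,V=cv2.split(g)
    lo,hi={'blue':(108,130),'yellow':(20,35),'green':(45,85),'red':(0,4)}[col]
    m=(H>=lo)&(H<=hi)
    if col=='red': m|=H>=174
    return (m&(S>150)&(V>80)).astype(np.uint8)
def blobs(im,col,amin=60):
    m=cv2.morphologyEx(mask(im,col),cv2.MORPH_OPEN,np.ones((3,3)))
    cs,_=cv2.findContours(m,cv2.RETR_EXTERNAL,cv2.CHAIN_APPROX_NONE)
    return sorted([cv2.convexHull(c) for c in cs if cv2.contourArea(c)>amin],key=lambda c:-cv2.contourArea(c))
def cen(c):
    m=cv2.moments(c); return m['m10']/m['m00'],m['m01']/m['m00']
def near(T,uv,z): return plane(T,uv,z)[:2].round(1)
E
python3 - <<'E'
from h import *
o=get_obs();print(R.from_quat(o['eef_rot']).as_matrix().round(2))
for n,x,z,h in (('tray',(508,212,20),28,260),('bot',(500,-255,90),94,330)):
    psi=-np.pi/2
    T,im=look(n,x,psi,h); print(n,get_obs()['tool_pos'],get_obs()['t']); np.save(n+'.npy',T)
    for c in ('blue','yellow','green','red'):
        for b in blobs(im,c): 
            print(c,np.round(cen(b)),cv2.contourArea(b),near(T,cen(b),z))
            if n=='tray':
                q=[plane(T,p,z)[:2] for p in b[:,0].astype(float)]; print('  rect',cv2.minAreaRect(np.array(q,np.float32)))
E
```

```text
[[ 0.  1. -0.]
 [-0. -0. -1.]
 [-1.  0.  0.]]
tray [551.83116319 211.77965355 259.96744953] 3.0667
blue [386. 193.] 6193.0 [550.9 150.1]
  rect ((549.4051513671875, 150.07138061523438), (82.82792663574219, 81.48479461669922), 89.94115447998047)
yellow [357. 303.] 3237.0 [439.3 173.9]
  rect ((435.46319580078125, 173.70144653320312), (55.05744934082031, 78.36236572265625), 7.927972793579102)
yellow [623. 303.] 385.5 [439.  -92.7]
  rect ((439.1175537109375, -91.62898254394531), (12.676837921142578, 45.76938247680664), 67.30768585205078)
red [273. 165.] 7533.0 [576.5 252.7]
  rect ((574.0670776367188, 253.04998779296875), (63.94353103637695, 96.15107727050781), 76.4940414428711)
bot [ 543.91557367 -254.56406402  329.92105473] 5.1417
yellow [176. 286.] 263.0 [ 448.5 -111.2]
red [319. 274.] 1291.5 [ 461.  -254.9]
```

```bash
python3 -c "
import cv2,numpy as np
a=cv2.imread('pics/tray.png');b=cv2.imread('pics/bot.png')
cv2.imwrite('pics/two.png',cv2.resize(np.vstack([a,b]),(450,600*1))if 0 else np.hstack([cv2.resize(a[100:480,150:550],(400,380)),cv2.resize(b[60:480,150:550],(400,380))]))"
```

```text
(no output)
```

View pics/tray.png

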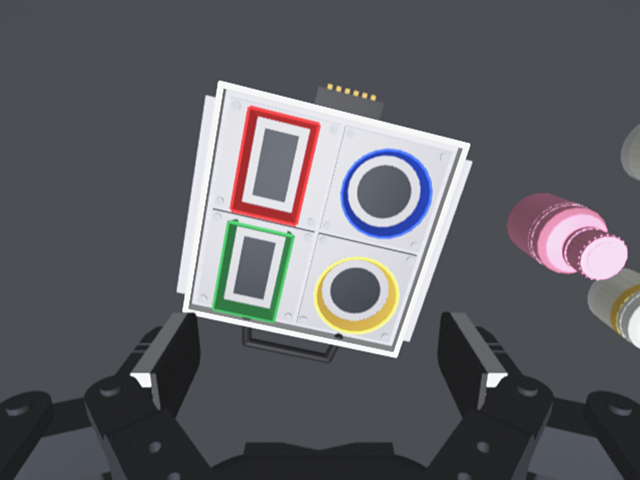

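View pics/bot.png

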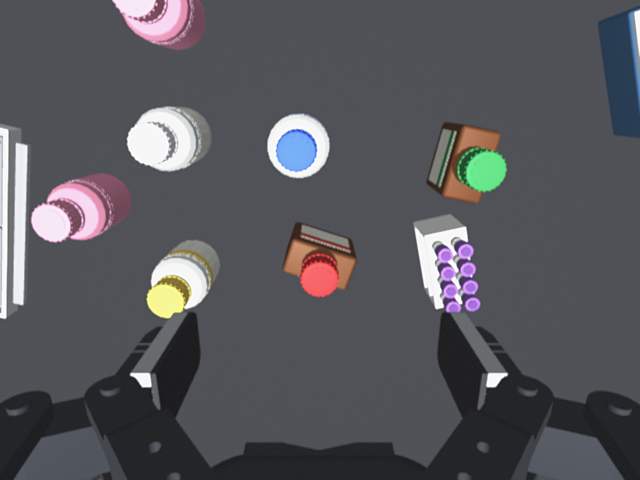

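```bash
python3 - <<'E'
s=open('h.py').read()
s=s.replace("(108,130)","(100,130)").replace("(20,35)","(20,38)").replace("(45,85)","(45,90)").replace("(S>150)&(V>80)","(S>110)&(V>60)")
s+='''
from scipy.optimize import minimize
def model(kind,x,y,yaw):
    t=np.linspace(0,2*np.pi,48,endpoint=False); ci=lambda r,z:np.c_[r*np.cos(t),r*np.sin(t),0*t+z]
    P=[ci(18,82),ci(18,106)]
    if kind=='round': P+=[ci(30,0),ci(30,64)]
    else: P+=[np.array([[a*36,b*20,z] for a in(-1,1) for b in(-1,1)]) for z in (0.,70.)]
    c,s=np.cos(yaw),np.sin(yaw); return np.vstack(P)@np.array([[c,s,0],[-s,c,0],[0,0,1]])+[x,y,0]
def fit(T,im,kind,xy,yaw=0.,save=None):
    p0=np.array([proj(T,p) for p in model(kind,*xy,yaw)])
    hsv=cv2.cvtColor(im,cv2.COLOR_BGR2HSV); fg=((hsv[...,1]>70)|(hsv[...,2]>115)).astype(np.uint8)
    fg=cv2.morphologyEx(fg,cv2.MORPH_OPEN,np.ones((3,3)))
    roi=np.zeros_like(fg); cv2.fillConvexPoly(roi,cv2.convexHull(p0.astype(np.int32)),1); roi2=cv2.dilate(roi,np.ones((41,41)))
    n,l=cv2.connectedComponents(fg); k=np.bincount(l[(roi>0)&(l>0)]).argmax()
    obs=cv2.resize((l==k).astype(np.uint8)*roi2,None,fx=4,fy=4,interpolation=cv2.INTER_NEAREST)
    def pred(v):
        P=np.array([proj(T,p) for p in model(kind,v[0],v[1],v[2]/50)])*4+2; a=np.zeros_like(obs)
        m=len(P)-(96 if kind=='round' else 8)
        for idx in ([range(m,len(P)),range(0,96)] if kind=='box' else [range(len(P))]):
            cv2.fillConvexPoly(a,cv2.convexHull(P[list(idx)].astype(np.int32)),1)
        return a
    def cost(v): a=pred(v); return 1-(a&obs).sum()/(a|obs).sum()
    r=minimize(cost,[xy[0],xy[1],yaw*50],method='Nelder-Mead',options=dict(initial_simplex=np.array([xy[0],xy[1],yaw*50])+np.array([[0,0,0],[8,0,0],[0,8,0],[0,0,10 if kind=='box' else 0.01]]),maxiter=120,xatol=.1,fatol=1e-5))
    return r.x[:2].round(1),float(r.x[2]/50),round(r.fun,3)
'''
open('h.py','w').write(s)
E
python3 - <<'E'
from h import *
T=np.load('tray.npy');im=cv2.imread('pics/tray.png'); C={}
for c in ('blue','yellow','green','red'):
    b=blobs(im,c)[0]; q=np.array([plane(T,p,28)[:2] for p in b[:,0].astype(float)],np.float32)
    r=cv2.minAreaRect(q); C[c]=cen(q.reshape(-1,1,2)); print(c,np.round(C[c],1),r)
S=np.array([C[c] for c in('blue','yellow','green','red')])
M=np.array([[53,-53],[-53,-53],[-53,53],[53,53.]])
m=S.mean(0); z=((S-m)@[1,1j]*np.conj(M@[1,1j])).sum(); a=np.angle(z)
print('centre',m,'yaw',np.degrees(a),'fit',(M@np.array([[np.cos(a),np.sin(a)],[-np.sin(a),np.cos(a)]])+m).round(1))
T=np.load('bot.npy');im=cv2.imread('pics/bot.png')
print(fit(T,im,'round',(582,-235)));print(fit(T,im,'box',(565,-405),-.24));print(fit(T,im,'box',(462,-254),1.27))
E
```

```text
blue [549.5 150. ] ((549.34326171875, 149.9001007080078), (83.26361083984375, 83.36200714111328), 89.94078826904297)
yellow [443.9 174.2] ((441.45831298828125, 173.69166564941406), (71.08147430419922, 82.02185821533203), 13.470623970031738)
green [471.9 277.7] ((471.7585144042969, 277.67083740234375), (64.35431671142578, 98.93299865722656), 76.3198013305664)
red [573.9 253.1] ((573.8746948242188, 253.11935424804688), (64.8686294555664, 97.63530731201172), 76.44465637207031)
centre [509.79707687 213.76908641] yaw -13.723883232642532 fit [[548.7 149.7]
 [445.7 174.9]
 [470.9 277.8]
 [573.9 252.7]]
(array([ 581.8, -233.7]), 0.00015072033678001015, np.float64(0.034))
(array([ 564.8, -402.8]), -0.15713886178738115, np.float64(0.1))
(array([ 459.4, -254.2]), 1.2752843932099132, np.float64(0.099))
```

```bash
cat >> h.py <<'E'
SEAT=dict(blue=(548,149.5),yellow=(445,174.2),green=(470.3,277.2),red=(573.4,252.2)); SY=np.radians(-13.6)
def refine(col,kind,xy,yaw,psi):
    T,im=look('near_'+col,(xy[0],xy[1],94),psi,240)
    f=fit(T,im,kind,xy,yaw); bl=[plane(T,cen(b),94)[:2] for b in blobs(im,col)]
    print(col,'fit',f,'cap',[b.round(1) for b in bl[:3]],'t',get_obs()['t']); return f
def pick(xy,psi,zg=80):
    move_to([*xy,150],down(psi)); open_jaws(); print('hit',line_to([*xy,zg],rate=90,stop_force=8))
    grab(40); o=get_obs(); print('width',o['width'],'F',o['force'].round(1),o['tool_pos'].round(1))
    line_to([*xy,240],rate=150); o=get_obs(); print('up width',o['width'],'F',o['force'].round(1),'t',o['t'])
def place(col,psi,zg=80,dx=(0,0)):
    x,y=np.array(SEAT[col])+dx
    move_to([x,y,240],down(psi)); line_to([x,y,zg+14+22],rate=140)
    hit=line_to([x,y,zg+14-3],rate=25,stop_force=5); o=get_obs(); print('down hit',hit,o['tool_pos'].round(1),o['force'].round(1))
    return hit
def release():
    open_jaws(); p=get_obs()['tool_pos']; line_to([p[0],p[1],240],rate=150); print('t',get_obs()['t'])
E
python3 - <<'E'
from h import *
f=refine('blue','round',(581.8,-234),0,-np.pi/2)
E
```

```text
blue fit (array([ 581.3, -233.8]), 0.00022892327155154353, np.float64(0.025)) cap [array([ 581.1, -233.8])] t 5.9917
```

View pics/near_blue.png

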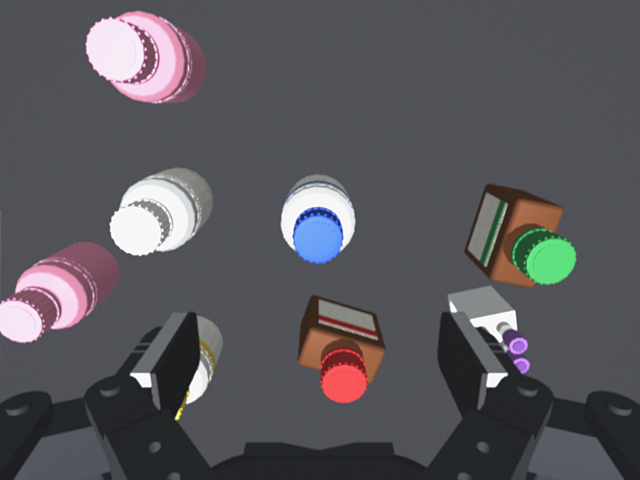

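Blue cap at (318,238) is the only blue-capped bottle; fit and cap centroid agree within 0.3 mm. Picking.

```bash
python3 - <<'E'
from h import *
pick((581.2,-233.8),-np.pi/2)
cv2.imwrite('pics/held_blue.png',get_image('wrist'))
E
```

```text
hit False
width 0.4093561762359011 F [-0.5 -0.4  4.4] [ 581.4 -233.9   80.4]
up width 0.40950414496675847 F [-0.3 -0.9 -2.5] t 9.3167
```

View pics/held_blue.png

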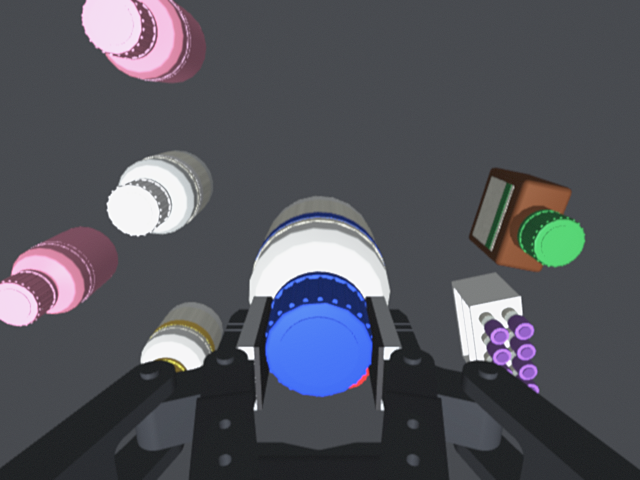

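Blue is held upright by its cap (320,350). Placing it.

```bash
python3 - <<'E'
from h import *
place('blue',-np.pi/2)
E
```

```text
down hit True [547.9 149.3  94.4] [-1.1 -0.2  7.1]
```

```bash
python3 - <<'E'
from h import *
release()
f=refine('yellow','round',(436,-104),0,-np.pi/2)
if f[2]<.06 and np.hypot(*(f[0]-[436,-104]))<9:
    pick(f[0],-np.pi/2,82)
    print(place('yellow',-np.pi/2,82)); cv2.imwrite('pics/y.png',get_image('wrist')); cv2.imwrite('pics/side1.png',get_image('side'))
E
```

```text
t 14.3167
yellow fit (array([ 436.4, -103.4]), 0.00014806447218821908, np.float64(0.033)) cap [array([ 446.2, -104.8]), array([436.3, 114.6]), array([467.9,  91.5])] t 15.725
hit False
width 0.40750881257010463 F [-1.  -0.6  6.2] [ 436.7 -103.5   82.4]
up width 0.40671251715749024 F [ 0.   1.1 -2.8] t 19.0167
down hit True [444.9 174.   96.4] [-1.3 -0.1  8.8]
True
```

View pics/near_yellow.png

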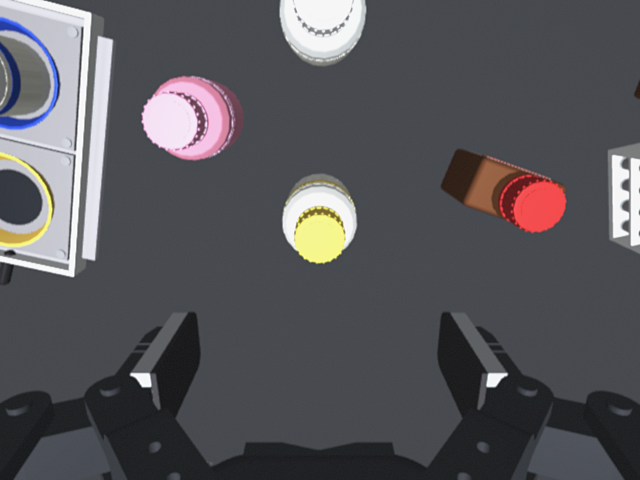

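```bash
python3 - <<'E'
from h import *
release()
psi=np.radians(-135)
print(solve_ik([565,-403,80],down(psi)),solve_ik([470,277,96],down(psi)))
f=refine('green','box',(565,-403),-.2,psi)
T=pose(); im=cv2.imread('pics/near_green.png')
for p in model('box',*f[0],f[1]): cv2.circle(im,tuple(int(v) for v in proj(T,p)),1,(255,0,255),-1)
cv2.imwrite('pics/near_green_o.png',im)
E
```

```text
t 23.6833
[ 0.11200165  0.78850186  0.74030228  1.58186518 -0.60016586  1.01052037
 -1.32320058] [-1.01610411  0.50077559  0.53592701  1.95209476 -0.35536283  0.78189438
 -2.63451537]
green fit (array([ 564.9, -402.3]), -0.2358232168410629, np.float64(0.064)) cap [array([ 573.2, -409.1])] t 26.1833
```

View pics/near_green_o.png

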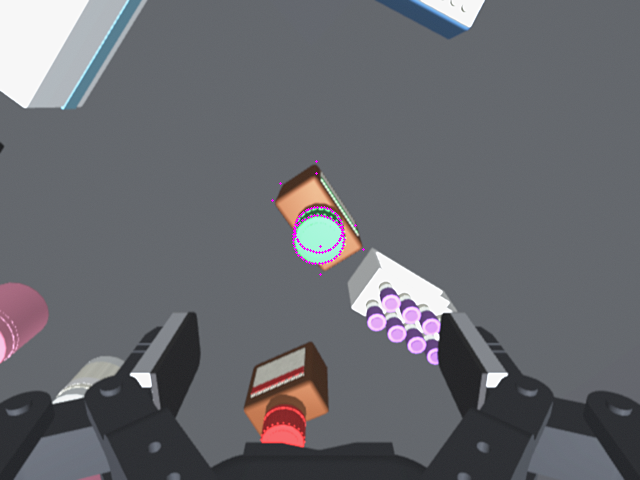

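Green fit overlays well (cap at (320,240), yaw −13.5°, rack at (400,310) clear of the jaw line).

```bash
python3 - <<'E'
from h import *
psi=np.radians(-120)
pick((564.9,-402.3),psi,82)
T,im=pose(),get_image('wrist'); cv2.imwrite('pics/held_green.png',im)
print(place('green',psi+SY+.2358,82)); cv2.imwrite('pics/side2.png',get_image('side')[250:,100:500])
E
```

```text
hit False
width 0.4057105548257592 F [-2.  -0.9  4.5] [ 565.  -402.5   82.5]
up width 0.4081992045284473 F [ 0.1  0.2 -2.4] t 29.475
down hit True [470.1 277.1  96.4] [-1.7 -0.1  7.3]
True
```

View pics/side2.png

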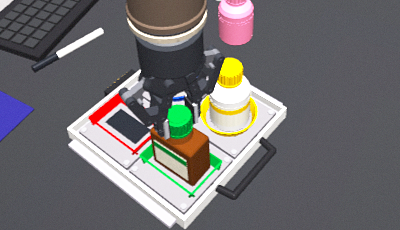

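```bash
python3 - <<'E'
from h import *
release()
psi=np.radians(-107)
f=refine('red','box',(460,-254.3),1.275,psi)
if f[2]<.09 and np.hypot(*(f[0]-[460,-254.3]))<9 and abs(f[1]-1.275)<.15:
    pick(f[0],psi,82)
    print(place('red',psi+SY-f[1]+np.pi,82)); cv2.imwrite('pics/side3.png',get_image('side')[250:,100:500])
E
```

```text
t 35.5
red fit (array([ 459.6, -254.1]), 1.2194511000307684, np.float64(0.065)) cap [array([ 460.4, -254.8])] t 37.7833
hit False
width 0.40596106158889356 F [-0.3 -0.4  4.8] [ 459.8 -254.3   82.3]
up width 0.40708977137156727 F [ 0.2 -0.5 -2.9] t 41.075
down hit True [573.5 252.1  96.3] [-0.7  0.2  5.8]
True
```

View pics/side3.png

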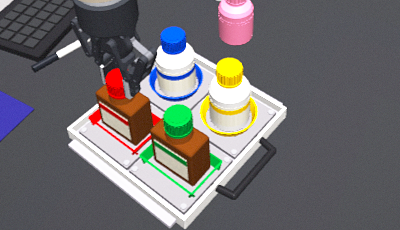

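```bash
python3 - <<'E'
from h import *
release()
T,im=look('final',(508,212,20),-np.pi/2,270)
for c,k in (('blue','round'),('yellow','round'),('green','box'),('red','box')):
    b=blobs(im,c); print(c,[plane(T,cen(x),108)[:2].round(1) for x in b[:3]],SEAT[c])
cv2.imwrite('pics/scene_end.png',get_image('scene')); print(get_obs()['t'],get_obs()['force'])
for d in place_of('scene','bottle_white')+place_of('scene','sample_rack'):
    ci=camera_info('scene'); print(round(d['p'],2),(R.from_quat(ci['orientation']).apply(d['centre'])+ci['eye']).round())
E
```

```text
t 46.5083
blue [array([572.8, 166.1]), array([548.2, 149.1])] (548, 149.5)
yellow [array([444.6, 173.7]), array([497.1, 158.3]), array([484. , 210.2])] (445, 174.2)
green [array([491.4, 277.1]), array([503.3, 242.6])] (470.3, 277.2)
red [array([588.1, 244.4])] (573.4, 252.2)
47.9667 [ 0.20729884 -0.61141736  0.73673529]
0.89 [513. -10.  -1.]
0.87 [ 592. -111.   -1.]
0.58 [ 706. -107.   -4.]
0.86 [ 452. -403.   -4.]
```

View pics/final.png

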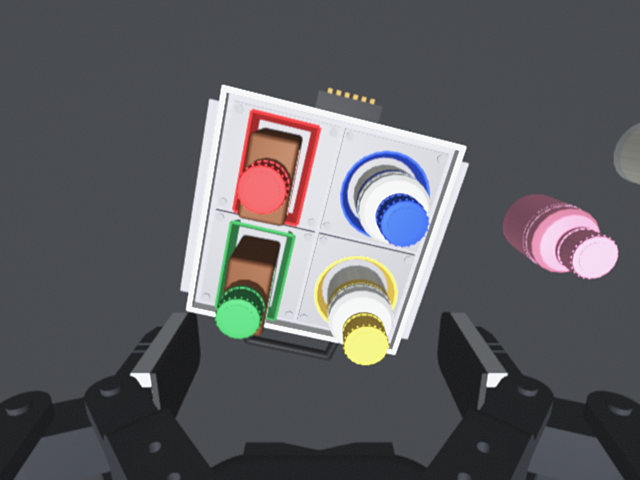

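View pics/scene_end.png

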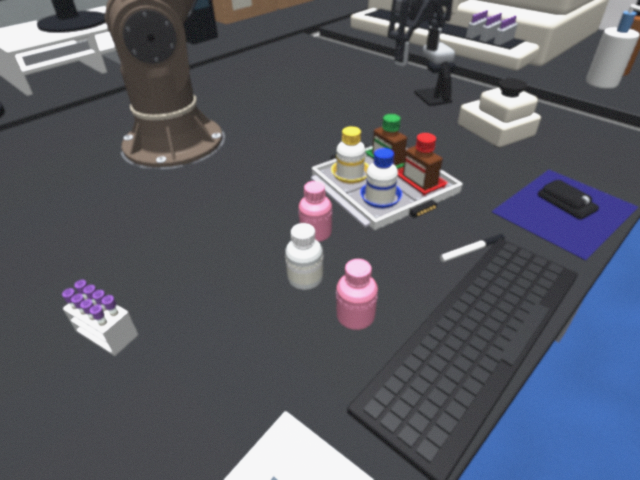

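```bash
python3 -c "
from rig import *
job_done()"
```

```text
the job is handed in; nothing more can be done
```

All four bottles are standing upright in the seats that match their caps, and I handed the job in at about 48 s of robot time. I gripped each one by its cap, lowered it until it touched down, and let go.

**Height:** each bottle touched down 14 mm above its pick-up height, to within 0.1 mm. That matches the height of the seat floors.

**Position:** the blue and yellow caps measured within 1 mm of their seat centres. I couldn't measure red and green this way because their caps and rims merged into one colour patch, so I checked those two in the pictures only.

**Red bottle's angle:** two readings of its rotation before picking differed by about 3°. It may sit slightly turned in its seat, but that is within the seat's clearance.

**Left alone:** the sample rack, the white-capped bottle and the two pink look-alikes were not touched. The last picture shows them where they were, within the detector's error of a few mm.

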